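Run a glazing board out over the catch basin and hold it level

TASK

Lay the terracotta tile flat and square in the recess of the glazing board, setting it down gently; then slide the board, without lifting it off the stand, straight out over the teal basin until the blue line across it lies along the stand's edge on the basin side. The loaded board would now tip off, so keep hold of its back end, level and flat on the stand, and finish while still holding it there, ready for the glaze to be poured. Leave the basin, jar, bowl and brush where they are.

Things in the scene. Friction and masses are not known exactly. Their poses are not given: they have to be found in the camera images.
- tile: Loose terracotta (orange-brown) bisque tile, 120 x 56 x 14 mm, about 190 g, lying flat on the white plaster bat (a disc 172 mm across and 25 mm thick, fixed on the bench). Origin: centre of its underside; x along the 120 mm side, y along the 56 mm side, z up. Grasp it across the 56 mm.
- board: Loose 15 mm plywood board lying on the stand, 340 mm (x) by 110 mm (y), about 380 g. Origin: centre of its underside; +x outward to the basin, z up. Outer half: a drain window (100 x 36 mm) amid four low grey corner cleats, the recess. Tail: dark grip bar. A 4 mm blue line crosses it. With tile in and line at the edge it tips outward unless the tail is held down (2 to 3 N).
- recess (a point): Centre of the recess floor, on the board's top face, 95 mm out from the board's centre; axes as the board's. Takes the tile with its long side along x, either way round, 3 mm of play at each side. Four L-shaped corner cleats, 8 mm high, 10 mm wide: about 74 mm at the middle of each long side stays open for fingers; the tile stands 6 mm proud of the cleats.
- grip_bar (a point): Middle of the top of the grip bar, 145 mm behind the board's centre; axes as the board's. The bar is dark wood fixed on the board, 18 mm thick (along x), 90 mm long (along y), its top 32 mm above the board's top face. 16 mm of bare board lies behind it.
- line (a point): Middle of the blue line, at the board's underside, 30 mm behind the board's centre and 200 mm behind its outer end; axes as the board's.
- stand_edge (a point): Middle of the top edge of the stand on the basin side; +x points outward to the basin, y along the edge, z up. When the line lies along the edge, line is at x = 0 in this frame.
- stand: Low wooden glazing stand with a grey laminate top, fixed: top 330 mm (its x, outward to the basin) by 190 mm (its y), top face 100 mm above the bench. Origin: centre of its footprint on the bench.
- basin: Teal plastic catch basin on the bench beyond the stand's edge, 250 mm across, 78 mm high, loose, empty; its rim is 22 mm below the board's underside. Origin: centre of its underside. Leave it there.
- jar: Red glaze jar with a white cap, 68 mm across, 95 mm high. Bystander; origin at the centre of its underside.
- bowl: White bowl, 110 mm across, 50 mm high. Bystander; origin at the centre of its underside.
- brush: Wooden brush, 190 mm long, lying on the bench. Bystander.
There are look-alikes about, which are no part of the job. What is meant by the tile is not grey or purple, and is the smaller of those in its own colour.

How it is judged:
By the outcome, as a careful person would: the job done as asked, in the order asked, and still so for the second after the job is handed in, while the arm keeps its last pose, push and grip.
It also fails if it takes over 64 s, if anything falls off the work surface, if the arm or the gripper's body presses on something with over 40 N, if the wrist force passes 120 N, or if a joint passes its speed limit or range.

ROBOT

A 6-joint arm with a two-finger parallel gripper is mounted at the origin on the work surface. World frame = base frame: x ahead of the robot, y to its left, z up, the work surface at z = 0. Lengths are in m, angles in degrees, forces in N, time in s.
With the tool pointing down it reaches from about 0.275 to 0.875 m from the base axis. Payload 12.5 kg.
Tool frame: the origin (TCP) lies between the finger pads; the fingertips stand 22 mm ahead of it and the grasp point (between the pads) lies 3 mm ahead of it (arm.tip_extent is the z of the fingertips in the tool frame, in m); z points along the fingers, y is the line along which they close (so a half turn about z gives the same grasp; the last joint's range is limited). The gripper opens to 85 mm and grips with 20 to 120 N. Pads are 22 mm wide; open, the fingers measure 114 mm over their backs; the gripper's body (76 mm by 85 mm) begins 54 mm behind the grasp point. The pads swing forward as they close: fully open they stand 13 mm farther back than shut.
Start: joints at [71.757, 20.094, 94.641, -0, 65.266, -4.847], TCP at [0.127, 0.535, 0.253] pointing down, gripper open.
Joint ranges: [-157.81, 157.81], [-45, 120.19], [0.68, 151.7], [-89.99, 269.99], [4.06, 180], [-164.3, 164.3]. Speed limits (degrees/s): [127.2, 127.2, 159.86, 180, 180, 180].

INTERFACE

Orientations are given as a 3x3 rotation matrix whose columns are the frame's x, y, z axes.
In Python, from bench import arm gives the robot as it stands.
- The arm moves only by the tool play_rows, never from a script. Its argument "commands" is a list that holds one entry, the list of rows, each a list of 7 numbers: the shift along the world's x, y, z in m, then the turn, a rotation vector about the world's x, y, z in degrees, then the opening, from 0 (shut) to 1 (fully open). In form: [[[x, y, z, rx, ry, rz, fingers], ...]]. A call has 1 to 5 rows; each row is the pose to reach, as a shift and turn from the pose commanded when the call began; what a row does not reach only later rows make up. A row lasts 1/12 s, in which the tool goes at most 41.7 mm and 7.16 degrees, less where a joint would pass 70% of its speed; a pose out of reach is approached as far as the arm can. A call with a gripper value outside its range is refused whole. The fingers move at their own pace and stop on an object; the grip force is fixed at half the most. Time passes only in rows, so rows that repeat a pose let the fingers close. It gives the time, the measured TCP pose, the force, the opening and the grip force at its end, in the units of the state.
- arm.get_obs(): the state, without advancing time (a new reading comes with each control period).
- arm.get_image(name): name is "scene" or "top"; returns (picture, depth): 420x560x3 uint8, red, green, blue; 420x560 float32, m along the optical axis (not along the pixel's ray), 0 where there is no reading.
- arm.camera_params(name): a dict with "intrinsics" (3x3 intrinsics, pixels), "k1" (the pictures are not rectified: a ray, as slopes to the right and down, at radius r is drawn at 1 + k1 r^2 times it, then the intrinsics apply), "R" (3x3) and "t" (3): a world point X has camera coordinates R X + t. Camera axes: x right, y down, z forward; pixel columns grow to the right and rows downward; lengths in m; the calibration is good to about 2 mm. A picture is of the moment at which its call begins. camera_params takes no time and is no camera call.
- arm.sign_off(): hands the job in; it is judged then, once.
The state is a dict: "t": time; "joint_positions": joint angles; "joint_velocities": joint speeds; "effort": joint torques, N m; "ee_pos": TCP position; "tcp_rot": TCP orientation; "ft_force": force on the tool from outside, world axes, zero at the start; "wrist_torque": the same for the moment, N m; "finger_gap": finger opening in m; "gripper_force": force on a finger pad.
Only numpy, scipy, OpenCV 4.12 (cv2) and the standard library are available. Lean on these libraries where they do the work, as an engineer would, in place of code of your own. Each camera call takes 0.05 s, during which the arm holds its last target. There are 200 camera calls.

## Working session

There is one attempt and no reset: what is moved stays moved. The work goes in short steps, Python scripts to look and compute and a tool call to move; the robot and the scene stay as the last step left them, time stands still between calls to the robot, and variables do not carry over. Pictures are saved under pics/ and viewed, at most 10 in all, crops included, and the job is handed in when it is done.

Besides the shell and the picture viewer there is one more tool, called in YAML: its name, and indented under it one key for each argument. play_rows: Moves the arm, as the interface text tells. Its arguments: {"type":"object","properties":{"commands":{"type":"array"}},"required":["commands"]}

```bash
mkdir -p pics; cat > h.py <<'E'
import numpy as np, cv2
from bench import arm
def snap(n):
    p,d=arm.get_image(n); np.savez(f'{n}.npz',p=p,d=d); return p,d
def ray(n,uv):
    c=arm.camera_params(n); K=np.array(c['intrinsics']); uv=np.atleast_2d(uv).astype(float)
    q=np.c_[(uv[:,0]-K[0,2])/K[0,0],(uv[:,1]-K[1,2])/K[1,1]]; s=q.copy()
    for _ in range(20): s=q/(1+c['k1']*(s**2).sum(1,keepdims=True))
    R=np.array(c['R']);t=np.array(c['t']).ravel()
    return -R.T@t, np.c_[s,np.ones(len(s))]@R, 
def onz(n,uv,z):
    o,d=ray(n,uv); z=np.asarray(z,float)
    return o+d*((z-o[2])/d[:,2])[:,None]
def cloud(n,d):
    v,u=np.mgrid[:d.shape[0],:d.shape[1]]; o,r=ray(n,np.c_[u.ravel(),v.ravel()])
    return (o+r*d.ravel()[:,None]).reshape(*d.shape,3)
def save(p,f): cv2.imwrite('pics/'+f,cv2.cvtColor(p,cv2.COLOR_RGB2BGR))
E
python3 - <<'E'
from h import *
for n in('top','scene'):
    p,d=snap(n); save(p,n+'0.png'); c=arm.camera_params(n); print(n,-np.array(c['R']).T@np.array(c['t']).ravel(),np.array(c['R'])[2],c['k1'],c['intrinsics'])
o=arm.get_obs(); print(o['t'],o['tcp_rot'],arm.tip_extent,o['finger_gap'],o['ft_force'])
E
```

```text
top [0.36730358 0.16965639 1.20180702] [ 0.1597644  -0.00432892 -0.98714568] -0.1185197971577889 [[402.843905     0.         282.54431075]
 [  0.         402.843905   212.38611488]
 [  0.           0.           1.        ]]
scene [ 1.22691049 -0.37551474  1.28693475] [-0.46607952  0.3614459  -0.80754365] 0.04509386402567154 [[456.10438617   0.         276.49246923]
 [  0.         456.10438617 211.69834409]
 [  0.           0.           1.        ]]
0.1 [[-9.72797410e-01  2.31657286e-01 -3.16407563e-04]
 [ 2.31657488e-01  9.72796922e-01 -9.77807572e-04]
 [ 8.12840552e-05 -1.02450686e-03 -9.99999472e-01]] 0.022 0.08571392529526127 [ 0.17513634 -0.07618714  0.38993782]
```

View pics/top0.png

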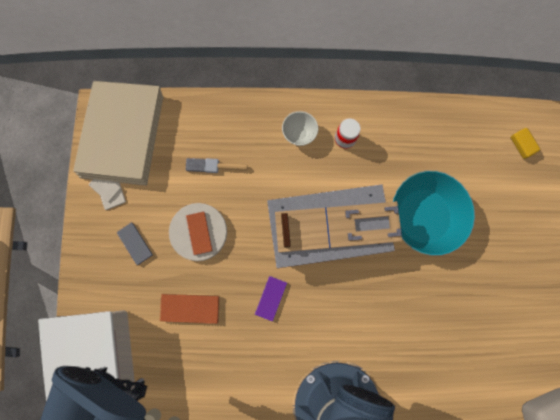

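View pics/scene0.png

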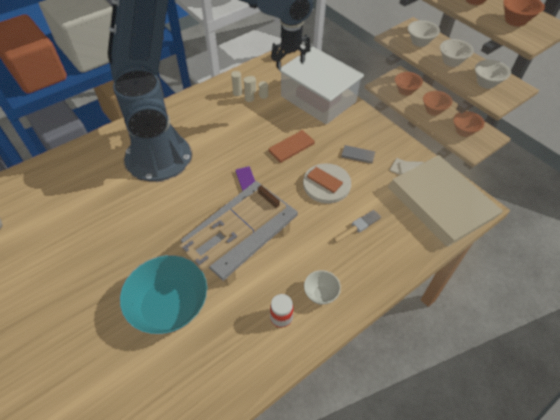

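Top view: terracotta pieces are at (199,233), the smaller one, on the white bat, and at (190,309), larger and on the bench. There is also a grey one at (134,243) and a purple one at (271,299). The tile meant is the one at (199,233). The board has its grip bar at (286,230), its line at (327,228) and its recess at (372,224), with the basin at (433,214).

```bash
cat > m.py <<'E'
from h import *
def blob(n,p,lo,hi,roi,hue2=None):
    h=cv2.cvtColor(p,cv2.COLOR_RGB2HSV); m=cv2.inRange(h,np.array(lo),np.array(hi))
    k=np.zeros_like(m); x0,y0,x1,y1=roi; k[y0:y1,x0:x1]=m[y0:y1,x0:x1]
    cs,_=cv2.findContours(k,cv2.RETR_EXTERNAL,cv2.CHAIN_APPROX_NONE)
    return max(cs,key=cv2.contourArea)[:,0,:]
def rect(n,c,z):
    P=onz(n,c,z)[:,:2]; (cx,cy),(w,h),a=cv2.minAreaRect((P*1000).astype(np.float32))
    if w<h: w,h,a=h,w,a+90
    return np.round([cx,cy,w,h,(a+90)%180-90],1)
E
python3 - <<'E'
from m import *
for n,rt,rg,rl in(('top',(170,200,230,262),(275,205,297,255),(315,200,340,255)),('scene',(295,160,355,200),(250,180,290,215),(225,195,260,235))):
    z=np.load(n+'.npz'); p,d=z['p'],z['d']; C=cloud(n,d)
    c=blob(n,p,(0,120,60),(12,255,255),rt); print(n,'tile',rect(n,c,.039))
    m=np.zeros(d.shape,np.uint8); cv2.drawContours(m,[c.reshape(-1,1,2)],-1,255,-1); m=cv2.erode(m,np.ones((5,5)))>0
    print(' z',np.median(C[m],0))
    c=blob(n,p,(0,30,0),(20,255,85),rg); print(' grip',rect(n,c,.147),len(c))
    c=blob(n,p,(105,70,40),(130,255,200),rl); print(' line',rect(n,c,.115),len(c))
    for nm,x0,y0,x1,y1 in([('b',300,215,318,240),] if n=='top' else []): print(' boardz',np.median(C[y0:y1,x0:x1].reshape(-1,3),0))
    a=p[190:275,260:480] if n=='top' else p[170:290,120:310]
    save(cv2.resize(a,None,fx=3.6 if n=='top' else 4,fy=3.6 if n=='top' else 4,interpolation=cv2.INTER_CUBIC),n+'c.png')
    if n=='top': save(cv2.resize(p[195:330,110:300],None,fx=4,fy=4,interpolation=cv2.INTER_CUBIC),'tilec.png')
E
```

```text
top tile [491.9 407.9 117.6  54.1  13.7]
 z [0.49106326 0.40763874 0.03856719]
 grip [491.4 155.7  86.   15.7   6.6] 71Traceback (most recent call last):
  File "<stdin>", line 8, in <module>
  File "m.py", line 6, in blob
    return max(cs,key=cv2.contourArea)[:,0,:]
           ~~~^^^^^^^^^^^^^^^^^^^^^^^^
ValueError: max() iterable argument is empty
```

```bash
python3 - <<'E'
from m import *
for n,rt,rg,rl in(('top',(170,200,230,262),(275,205,297,255),(312,200,342,255)),('scene',(295,160,355,200),(250,180,290,215),(215,195,265,240))):
    z=np.load(n+'.npz'); p,d=z['p'],z['d']; C=cloud(n,d)
    c=blob(n,p,(0,120,60),(12,255,255),rt); print(n,'tile',rect(n,c,.039))
    c=blob(n,p,(0,30,0),(20,255,85),rg); print(' grip',rect(n,c,.147),len(c))
    x0,y0,x1,y1=rl; q=p.astype(int); br=(q[...,2]-q[...,0])
    # per-row min (top): subpixel of B-R ridge
    pts=[]
    for v in range(y0,y1):
        r=br[v,x0:x1]; 
        if r.max()>-5:
            k=r.argmax(); w=np.clip(r[max(k-2,0):k+3]-np.median(r),0,None); pts.append(((np.arange(max(k-2,0),max(k-2,0)+len(w))*w).sum()/w.sum()+x0,v))
    pts=np.array(pts); P=onz(n,pts,.115); print(' line',len(pts),P[[0,-1],:2].round(4).tolist(),P.mean(0).round(4))
    if n=='top':
        print(' boardz',np.median(C[215:240,300:318].reshape(-1,3),0)); print(' row',p[228,318:335].tolist())
    a=p[190:275,260:480] if n=='top' else p[170:290,120:310]
    save(cv2.resize(a,None,fx=3.6 if n=='top' else 4,fy=3.6 if n=='top' else 4,interpolation=cv2.INTER_CUBIC),n+'c.png')
    if n=='top': save(cv2.resize(p[195:330,110:300],None,fx=4,fy=4,interpolation=cv2.INTER_CUBIC),'tilec.png')
E
```

```text
top tile [491.9 407.9 117.6  54.1  13.7]
 grip [491.4 155.7  86.   15.7   6.6] 71
 line 55 [[0.5791, 0.0743], [0.4316, 0.0181]] [0.505  0.0441 0.115 ]
 boardz [0.50407785 0.09375899 0.11452519]
 row [[181, 144, 105], [180, 144, 103], [181, 144, 104], [179, 144, 103], [181, 145, 105], [178, 142, 103], [180, 144, 104], [177, 142, 101], [161, 133, 106], [107, 104, 115], [111, 105, 114], [161, 133, 104], [175, 140, 102], [174, 139, 101], [176, 141, 102], [175, 141, 101], [173, 138, 98]]
scene tile [496.3 405.8 113.3  53.1  13.5]
 grip [503.6 148.3  93.6  23.    3.6] 53
 line 41 [[0.4248, 0.096], [0.5466, -0.0254]] [0.4831 0.0304 0.115 ]
```

View pics/topc.png

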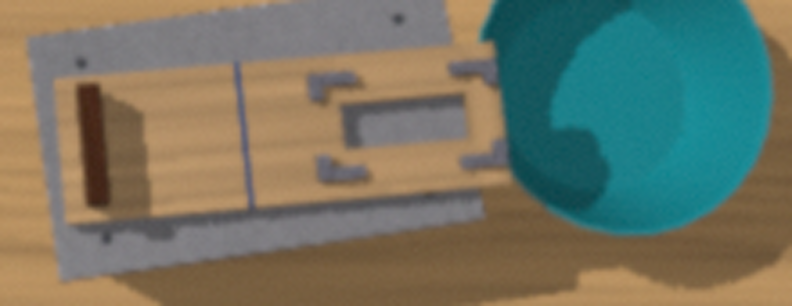

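View pics/tilec.png

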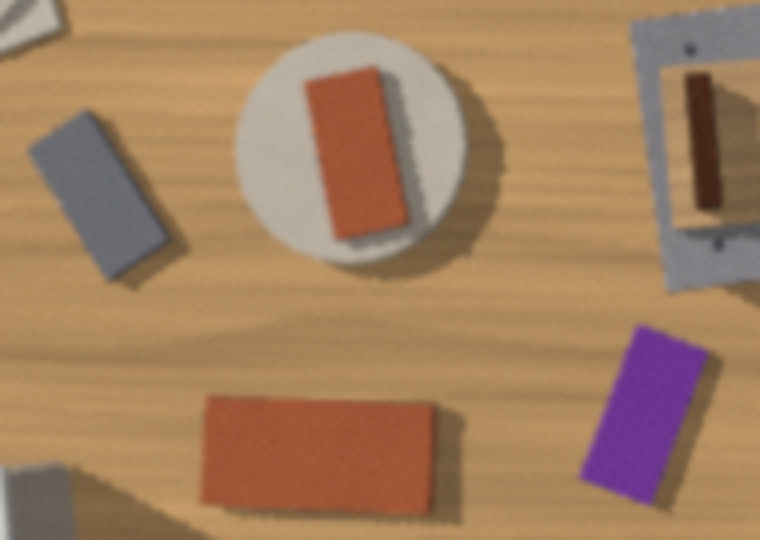

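Crop confirms the tile (smaller terracotta on the bat, full-frame (199,233)). The board's line and the stand's edge aren't parallel in the picture, so I'll fit both.

```bash
cat > f.py <<'E'
from m import *
def fitl(P):
    P=np.asarray(P)[:,:2]; P=P[np.isfinite(P).all(1)]
    for _ in range(4):
        vx,vy,x,y=cv2.fitLine(P.astype(np.float32),cv2.DIST_HUBER,0,1e-4,1e-4).ravel(); r=np.abs((P-[x,y])@[-vy,vx]); P=P[r<=max(.0015,2*np.median(r))]
    if abs(vx)>.5 and vx<0 or abs(vx)<=.5 and vy<0: vx,vy=-vx,-vy
    return np.array([x,y]),np.array([vx,vy]),len(P),r.mean()
def lineboard(p,x0=300,x1=345,y0=208,y1=248):
    q=p.astype(float); br=q[...,2]-q[...,0]; pts=[]
    for v in range(y0,y1):
        r=br[v,x0:x1]; r=r-np.median(r); k=int(r.argmax())
        if r[k]<35 or k<3 or k>len(r)-4: continue
        w=np.clip(r[k-3:k+4]-8,0,None); pts.append(((np.arange(k-3,k+4)*w).sum()/w.sum()+x0,v))
    return fitl(onz('top',pts,.115))
def edges(p,z,rng,axis,lo,hi,sgn):  # sat-threshold crossing along rows(axis=1)/cols(axis=0)
    s=cv2.cvtColor(p,cv2.COLOR_RGB2HSV)[...,1].astype(float); pts=[]
    for i in rng:
        a=(s[i,lo:hi] if axis else s[lo:hi,i]); g=sgn*np.diff(a); k=int(g.argmax())
        if g[k]<12: continue
        ks=np.arange(max(k-2,0),min(k+3,len(g))); w=np.clip(g[ks],0,None); e=(ks*w).sum()/w.sum()+.5+lo
        pts.append((e,i) if axis else (i,e))
    return fitl(onz('top',pts,z))
def ang(v): return np.degrees(np.arctan2(v[1],v[0]))
E
python3 - <<'E'
from f import *
p=np.load('top.npz')['p']
L=lineboard(p); print('line',L,ang(L[1]))
for nm,a in dict(stL=(.1,range(205,262),1,262,282,-1),stTop=(.1,range(275,380),0,180,212,-1),stBot=(.1,range(285,390),0,242,274,1),stR_up=(.1,range(188,203),1,375,395,1),stR_dn=(.1,range(243,250),1,383,402,1),
  bTop=(.115,range(280,380),0,195,218,1),bBotL=(.115,range(285,390),0,238,258,-1),bL=(.115,range(216,245),1,270,280,1)).items():
    try: e=edges(p,*a); print(nm,np.round(e[0],4),np.round(e[1],4),e[2],round(ang(e[1]),2),round(float(e[3]),4))
    except Exception as x: print(nm,x)
# cleats
h=cv2.cvtColor(p,cv2.COLOR_RGB2HSV)
m=(h[...,1]<70)&(h[...,2]>40); k=np.zeros(m.shape,np.uint8); k[204:246,340:405]=m[204:246,340:405]
n,lab,st,ce=cv2.connectedComponentsWithStats(k)
for i in range(1,n):
    if st[i,4]>8: print(st[i],ce[i].round(1),onz('top',ce[i],.119).round(4))
E
```

```text
line (array([0.5018453 , 0.04205661], dtype=float32), array([0.99480313, 0.10181689], dtype=float32), 40, np.float64(0.0002072837835147335)) 5.843805
stL [0.488  0.1951] [0.9879 0.155 ] 57 8.91 0.0002
stTop [0.6065 0.0436] [-0.155   0.9879] 101 98.92 0.0002
stBot [0.4183 0.0138] [-0.1544  0.988 ] 105 98.88 0.0002
stR_up [ 0.6056 -0.1192] [0.9885 0.1514] 12 8.71 0.0002
stR_dn [ 0.4561 -0.1439] [0.9774 0.2114] 7 12.21 0.0002
bTop [0.5577 0.0678] [-0.1005  0.9949] 93 95.77 0.0002
bBotL [0.45   0.0226] [-0.1001  0.995 ] 103 95.75 0.0002
bL [0.496  0.1824] [0.995 0.1  ] 29 5.74 0.0002
[340 204  25   3  39] [349.4 204.4] [[ 0.5675 -0.0182  0.119 ]]
[384 204  21  38 163] [394.4 221.3] [[ 0.5224 -0.1424  0.119 ]]
[345 210  14   8  72] [350.5 212.5] [[ 0.5452 -0.021   0.119 ]]
[355 216  35  15 423] [371.9 223.5] [[ 0.5155 -0.0795  0.119 ]]
[348 233  14   8  71] [353.3 237. ] [[ 0.478  -0.0279  0.119 ]]
[357 242  37   4  76] [379.2 244.3] [[ 0.4589 -0.0986  0.119 ]]
```

The geometry agrees with the given sizes (board width 111.7 mm, stand length 329 mm). The board is yawed −84.25° and the stand's outward axis is −81.1°, so the board must turn about +3.1°. The tile is at (0.492, 0.408), yaw 13.7°.

play_rows:
  commands:
    - [[0.036,-0.013,0,0,0,2.7,1],[0.073,-0.025,0,0,0,5.4,1],[0.11,-0.038,0,0,0,8.1,1],[0.146,-0.051,0,0,0,10.8,1],[0.183,-0.064,0,0,0,13.6,1]]

```text
t: 0.52
ee_pos: [0.3118, 0.47, 0.2531]
tcp_rot: [[-1.0, -0.006, -0.0], [-0.006, 1.0, -0.0], [0.0, -0.0, -1.0]]
ft_force: [0.1, 0.9, 0.0]
finger_gap: 0.0853
gripper_force: 0.0
```

play_rows:
  commands:
    - [[0.036,-0.013,0,0,0,2.7,1],[0.073,-0.025,0,0,0,5.4,1],[0.11,-0.038,0,0,0,8.1,1],[0.146,-0.051,0,0,0,10.8,1],[0.182,-0.063,0,0,0,13.5,1]]

```text
t: 0.93
ee_pos: [0.494, 0.4068, 0.2529]
tcp_rot: [[-0.971, -0.239, -0.001], [-0.239, 0.971, -0.0], [0.001, -0.0, -1.0]]
ft_force: [-0.7, 0.8, 0.1]
finger_gap: 0.0856
gripper_force: 0.0
```

play_rows:
  commands:
    - [[0,0,-0.03,0,0,0,1],[0,0,-0.06,0,0,0,1],[0,0,-0.09,0,0,0,1],[0,0,-0.12,0,0,0,1],[0,0,-0.14,0,0,0,1]]

```text
t: 1.35
ee_pos: [0.4914, 0.4072, 0.11]
tcp_rot: [[-0.972, -0.237, -0.003], [-0.237, 0.972, -0.002], [0.003, -0.001, -1.0]]
ft_force: [0.6, -0.6, -0.4]
finger_gap: 0.0856
gripper_force: 0.0
```

play_rows:
  commands:
    - [[0,0,-0.02,0,0,0,1],[0,0,-0.04,0,0,0,1],[0,0,-0.055,0,0,0,1],[0,0,-0.066,0,0,0,1],[0,0,-0.066,0,0,0,1]]

```text
t: 1.77
ee_pos: [0.4913, 0.4072, 0.0448]
tcp_rot: [[-0.972, -0.237, -0.003], [-0.237, 0.972, -0.002], [0.004, -0.001, -1.0]]
ft_force: [-0.5, -0.0, 0.1]
finger_gap: 0.0854
gripper_force: 0.0
```

play_rows:
  commands:
    - [[0,0,0,0,0,0,0.8],[0,0,0,0,0,0,0.72],[0,0,0,0,0,0,0.72],[0,0,0,0,0,0,0.72],[0,0,0,0,0,0,0.72]]

```text
t: 2.18
ee_pos: [0.4926, 0.4082, 0.048]
tcp_rot: [[-0.972, -0.237, 0.001], [-0.237, 0.972, 0.001], [-0.001, 0.0, -1.0]]
ft_force: [0.9, 0.5, 0.2]
finger_gap: 0.0617
gripper_force: 0.0
```

play_rows:
  commands:
    - [[0,0,-0.002,0,0,0,0.72],[0,0,-0.003,0,0,0,0.72],[0,0,-0.003,0,0,0,0.5],[0,0,-0.003,0,0,0,0.4],[0,0,-0.003,0,0,0,0.4]]

```text
t: 2.6
ee_pos: [0.4925, 0.4081, 0.0445]
tcp_rot: [[-0.972, -0.237, 0.0], [-0.237, 0.972, 0.0], [-0.0, 0.0, -1.0]]
ft_force: [-0.8, -0.6, 2.6]
finger_gap: 0.0543
gripper_force: 64.4
```

play_rows:
  commands:
    - [[0,0,0,0,0,0,0.4],[0,0,0,0,0,0,0.4],[0,0,0.01,0,0,0,0.4],[0,0,0.03,0,0,0,0.4],[0,0,0.05,0,0,0,0.4]]

```text
t: 3.02
ee_pos: [0.4918, 0.4075, 0.0944]
tcp_rot: [[-0.972, -0.237, -0.002], [-0.237, 0.972, -0.001], [0.002, -0.001, -1.0]]
ft_force: [-0.0, 0.2, -1.2]
finger_gap: 0.0545
gripper_force: 63.8
```

play_rows:
  commands:
    - [[0,0,0.03,0,0,-4,0.4],[0.002,-0.02,0.06,0,0,-10,0.4],[0.004,-0.05,0.09,0,0,-16,0.4],[0.006,-0.08,0.115,0,0,-22,0.4],[0.007,-0.11,0.126,0,0,-28,0.4]]

```text
t: 3.43
ee_pos: [0.5, 0.2972, 0.224]
tcp_rot: [[-0.968, 0.251, 0.004], [0.251, 0.968, 0.002], [-0.003, 0.003, -1.0]]
ft_force: [0.8, -0.4, -1.9]
finger_gap: 0.0545
gripper_force: 64.0
```

play_rows:
  commands:
    - [[0.002,-0.03,0,0,0,-6,0.4],[0.004,-0.06,0,0,0,-12,0.4],[0.006,-0.09,0,0,0,-18,0.4],[0.008,-0.12,0,0,0,-24,0.4],[0.009,-0.15,0,0,0,-30,0.4]]

```text
t: 3.85
ee_pos: [0.508, 0.1465, 0.2206]
tcp_rot: [[-0.712, 0.702, -0.0], [0.702, 0.712, -0.0], [0.0, -0.0, -1.0]]
ft_force: [-0.3, -0.0, -2.3]
finger_gap: 0.0544
gripper_force: 64.0
```

play_rows:
  commands:
    - [[0.001,-0.03,0,0,0,-6,0.4],[0.002,-0.06,0,0,0,-12,0.4],[0.003,-0.09,0,0,0,-18,0.4],[0.004,-0.12,0,0,0,-24,0.4],[0.005,-0.15,0,0,0,-28,0.4]]

```text
t: 4.27
ee_pos: [0.5129, -0.0034, 0.2206]
tcp_rot: [[-0.299, 0.954, -0.0], [0.954, 0.299, -0.0], [0.0, -0.0, -1.0]]
ft_force: [1.0, -0.0, -2.5]
finger_gap: 0.0547
gripper_force: 64.0
```

play_rows:
  commands:
    - [[0.001,-0.03,0,0,0,-5,0.4],[0.002,-0.06,0,0,0,-10,0.4],[0.003,-0.08,-0.015,0,0,-12,0.4],[0.003,-0.08,-0.03,0,0,-12,0.4],[0.003,-0.08,-0.03,0,0,-12,0.4]]

```text
t: 4.68
ee_pos: [0.5149, -0.0827, 0.1882]
tcp_rot: [[-0.097, 0.995, -0.004], [0.995, 0.097, 0.001], [0.001, -0.004, -1.0]]
ft_force: [-0.6, 0.2, -2.4]
finger_gap: 0.0545
gripper_force: 64.2
```

```bash
python3 - <<'E'
from f import *
o=arm.get_obs(); print(o['ee_pos'],ang(o['tcp_rot'][:2,1]),o['tcp_rot'][:,2],o['finger_gap'])
p,d=snap('top'); save(cv2.resize(p[190:275,260:480],None,fx=3.6,fy=3.6,interpolation=cv2.INTER_CUBIC),'t1.png')
L=lineboard(p); print('line',L[0],ang(L[1]))
p,d=snap('scene'); save(cv2.resize(p[170:290,120:310],None,fx=4,fy=4,interpolation=cv2.INTER_CUBIC),'s1.png')
E
```

```text
[ 0.51485616 -0.08271286  0.18816536] 5.591556921783815 [-4.19351603e-03  9.94177679e-04 -9.99990713e-01] 0.05447343194022337
line [0.5034885  0.04219974] 5.933508
```

View pics/s1.png

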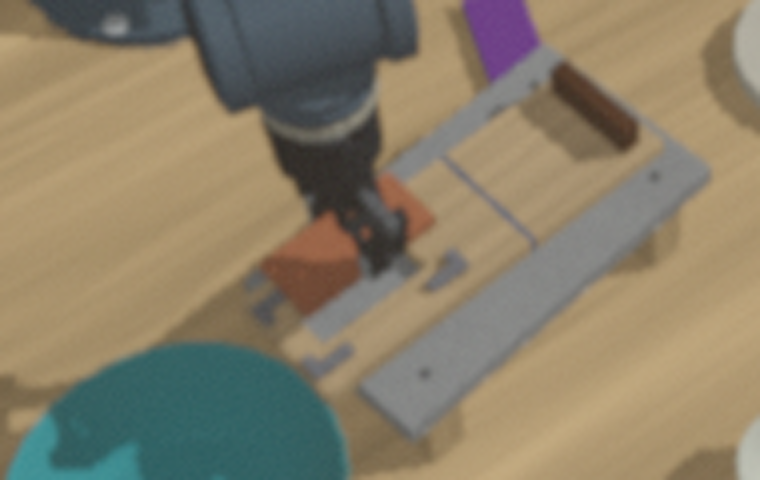

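The scene crop shows the tile level in the grip above the recess, near crop (350,250), with the cleats visible below. Next I'll check the tile's position against the board.

play_rows:
  commands:
    - [[0.001,0,-0.01,0,0,0.2,0.4],[0.001,0,-0.02,0,0,0.2,0.4],[0.001,0,-0.02,0,0,0.2,0.4],[0.001,0,-0.02,0,0,0.2,0.4]]

```text
t: 5.12
ee_pos: [0.5171, -0.0815, 0.1698]
tcp_rot: [[-0.104, 0.995, -0.001], [0.995, 0.104, 0.0], [0.0, -0.001, -1.0]]
ft_force: [0.5, -0.8, -2.5]
finger_gap: 0.0547
gripper_force: 64.2
```

```bash
python3 - <<'E'
from f import *
o=arm.get_obs(); print(o['ee_pos'],ang(o['tcp_rot'][:2,1]),o['tcp_rot'][:,2])
p,d=snap('top'); 
h=cv2.cvtColor(p,cv2.COLOR_RGB2HSV); m=cv2.inRange(h,np.array((0,110,50)),np.array((12,255,255))); k=np.zeros_like(m); k[200:262,320:420]=m[200:262,320:420]
v,u=np.nonzero(k); zt=o['ee_pos'][2]-.0195+.014
P=onz('top',np.c_[u,v],zt)[:,:2]; ub=np.array([.1003,-.995]); nb=np.array([.995,.1003]); t=np.array(o['ee_pos'][:2])
U=(P-t)@ub;N=(P-t)@nb; print(len(u),'u range',U.min(),U.max(),'n',N.min(),N.max()); 
C=cloud('top',d)[v,u]; print('z',np.percentile(C[:,2],[5,50,95]),zt)
L=lineboard(p); 
T=np.array([.5166,-.0821]); print('err',(T-t)@ub,(T-t)@nb, L[0])
save(cv2.resize(p[190:275,300:460],None,fx=4.5,fy=4.5,interpolation=cv2.INTER_CUBIC),'t2.png')
E
```

```text
[ 0.51711123 -0.08152431  0.1697527 ] 5.94262461296323 [-1.28726152e-03  3.40720002e-04 -9.99999113e-01]
331 u range -0.06264361755922707 -0.0167917234639465 n -0.030213269657690247 0.027741093046897206
z [0.15616268 0.16345861 0.16669118] 0.16425270423011729
err 0.0005215338557730871 -0.0005664153052459829 [0.5026514  0.04215333]
```

View pics/t2.png

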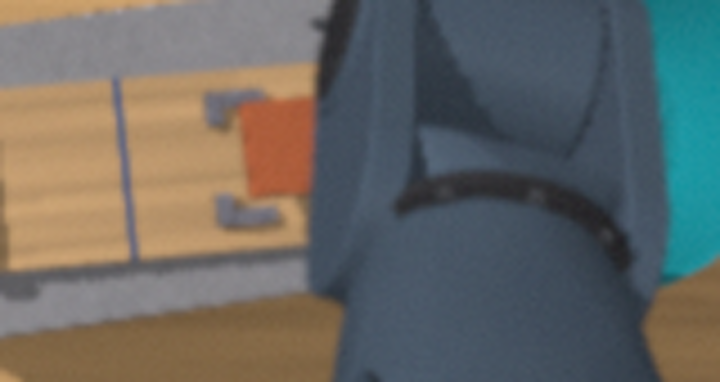

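```bash
python3 - <<'E'
from f import *
p=np.load('top.npz')['p']; o=arm.get_obs(); t=np.array(o['ee_pos'][:2]); ub=np.array([.1003,-.995]); nb=np.array([.995,.1003])
h=cv2.cvtColor(p,cv2.COLOR_RGB2HSV)
q=p.astype(float); r=(q[...,0]-q[...,1])  # tile red-green contrast
def E(rng,axis,lo,hi,sgn,z):
    pts=[]
    for i in rng:
        a=r[i,lo:hi] if axis else r[lo:hi,i]; g=sgn*np.diff(a); k=int(g.argmax()); ks=np.arange(max(k-2,0),min(k+3,len(g))); w=np.clip(g[ks],0,None); e=(ks*w).sum()/w.sum()+.5+lo
        pts.append((e,i) if axis else (i,e))
    return fitl(onz('top',pts,z))
zt=.1643
for nm,a in dict(rear=(range(216,231),1,347,364,1,zt),top=(range(358,367),0,206,220,1,zt),bot=(range(359,366),0,226,240,-1,zt)).items():
    e=E(*a); print(nm,(e[0]-t)@ub,(e[0]-t)@nb,ang(e[1]),e[3], 'abs u',e[0]@ub,'n',e[0]@nb)
L=lineboard(p); print('line u',L[0]@ub,ang(L[1]))
E
```

```text
rear -0.06075841066483222 -0.005263626168092927 7.136904 0.0002017930723822491 abs u 0.07238032219484448 n 0.5013217917364091
top -0.03569814667943679 0.026704334475675384 95.714226 0.0002460370665685027 abs u 0.09744058618023992 n 0.5332897523801774
bot -0.042150841103678574 -0.02819750978479369 95.61968 0.000250396210430375 abs u 0.09098789175599814 n 0.47838790811970827
line u 0.008473372745513914 5.8926773
```

play_rows:
  commands:
    - [[0,-0.001,-0.01,0,0,0,0.4],[0,-0.001,-0.02,0,0,0,0.4],[0,-0.001,-0.026,0,0,0,0.4],[0,-0.001,-0.03,0,0,0,0.4],[0,-0.001,-0.031,0,0,0,0.4]]

```text
t: 5.58
ee_pos: [0.517, -0.0829, 0.1382]
tcp_rot: [[-0.103, 0.995, -0.002], [0.995, 0.103, 0.0], [0.001, -0.001, -1.0]]
ft_force: [-0.4, -0.4, -1.6]
finger_gap: 0.0546
gripper_force: 64.3
```

play_rows:
  commands:
    - [[0,0,-0.0005,0,0,0,0.4],[0,0,-0.001,0,0,0,0.4],[0,0,-0.0015,0,0,0,0.4],[0,0,-0.002,0,0,0,0.4],[0,0,-0.002,0,0,0,0.4]]

```text
t: 6.0
ee_pos: [0.5175, -0.083, 0.1374]
tcp_rot: [[-0.103, 0.995, 0.0], [0.995, 0.103, -0.0], [-0.0, 0.0, -1.0]]
ft_force: [-0.1, -0.1, -2.2]
finger_gap: 0.0544
gripper_force: 64.3
```

play_rows:
  commands:
    - [[0,0,-0.0005,0,0,0,0.4],[0,0,-0.001,0,0,0,0.4],[0,0,-0.0015,0,0,0,0.4],[0,0,-0.0015,0,0,0,0.4]]

```text
t: 6.33
ee_pos: [0.5174, -0.0829, 0.1357]
tcp_rot: [[-0.103, 0.995, -0.0], [0.995, 0.103, 0.0], [0.0, -0.0, -1.0]]
ft_force: [-0.3, 0.3, -1.2]
finger_gap: 0.0544
gripper_force: 64.3
```

play_rows:
  commands:
    - [[0,0,-0.0005,0,0,0,0.4],[0,0,-0.001,0,0,0,0.4],[0,0,-0.001,0,0,0,0.4]]

```text
t: 6.58
ee_pos: [0.5174, -0.083, 0.1347]
tcp_rot: [[-0.103, 0.995, -0.0], [0.995, 0.103, 0.0], [0.0, -0.0, -1.0]]
ft_force: [-0.5, -0.1, -2.7]
finger_gap: 0.0545
gripper_force: 64.3
```

play_rows:
  commands:
    - [[0,0,-0.0003,0,0,0,0.4],[0,0,-0.0006,0,0,0,0.4],[0,0,-0.0006,0,0,0,0.4]]

```text
t: 6.83
ee_pos: [0.5174, -0.083, 0.1344]
tcp_rot: [[-0.103, 0.995, 0.0], [0.995, 0.103, -0.0], [-0.0, 0.0, -1.0]]
ft_force: [-1.8, 1.3, 2.9]
finger_gap: 0.0543
gripper_force: 64.8
```

play_rows:
  commands:
    - [[0,0,-0.0003,0,0,0,0.4],[0,0,-0.0006,0,0,0,0.4],[0,0,-0.0006,0,0,0,0.4]]

```text
t: 7.08
ee_pos: [0.5174, -0.083, 0.1344]
tcp_rot: [[-0.103, 0.995, 0.0], [0.995, 0.103, -0.0], [-0.0, 0.0, -1.0]]
ft_force: [-4.5, -0.0, 11.6]
finger_gap: 0.0547
gripper_force: 65.8
```

play_rows:
  commands:
    - [[0,0,0.0006,0,0,0,0.4],[0,0,0.0006,0,0,0,0.62],[0,0,0.0006,0,0,0,0.7],[0,0,0.0006,0,0,0,0.8],[0,0,0.0006,0,0,0,0.9]]

```text
t: 7.5
ee_pos: [0.5175, -0.083, 0.1341]
tcp_rot: [[-0.103, 0.995, 0.0], [0.995, 0.103, -0.0], [-0.0, 0.0, -1.0]]
ft_force: [0.5, -0.6, -0.2]
finger_gap: 0.0768
gripper_force: 0.0
```

play_rows:
  commands:
    - [[0,0,0.002,0,0,0,1],[0,0,0.01,0,0,0,1],[0,0,0.025,0,0,0,1],[0,0,0.05,0,0,0,1],[0,0,0.08,0,0,0,1]]

```text
t: 7.92
ee_pos: [0.5167, -0.0828, 0.2146]
tcp_rot: [[-0.103, 0.995, -0.002], [0.995, 0.103, 0.001], [0.001, -0.002, -1.0]]
ft_force: [0.6, -0.3, -0.3]
finger_gap: 0.0854
gripper_force: 0.0
```

play_rows:
  commands:
    - [[-0.001,0.01,0.02,0,0,6,1],[-0.003,0.025,0.03,0,0,12,1],[-0.005,0.04,0.03,0,0,18,1],[-0.006,0.06,0.03,0,0,24,1],[-0.008,0.08,0.03,0,0,30,1]]

```text
t: 8.33
ee_pos: [0.5094, -0.0023, 0.2451]
tcp_rot: [[-0.59, 0.807, 0.001], [0.807, 0.59, -0.0], [-0.001, 0.001, -1.0]]
ft_force: [-0.5, 0.1, 0.9]
finger_gap: 0.0854
gripper_force: 0.0
```

play_rows:
  commands:
    - [[-0.001,0.016,0,0,0,6,1],[-0.003,0.032,0,0,0,12,1],[-0.005,0.048,0,0,0,18,1],[-0.006,0.064,0,0,0,24,1],[-0.008,0.08,0,0,0,30,1]]

```text
t: 8.75
ee_pos: [0.5014, 0.0778, 0.2449]
tcp_rot: [[-0.915, 0.403, 0.001], [0.403, 0.915, 0.0], [-0.001, 0.0, -1.0]]
ft_force: [0.3, 0.1, 0.8]
finger_gap: 0.0853
gripper_force: 0.0
```

play_rows:
  commands:
    - [[-0.001,0.016,0,0,0,6,1],[-0.003,0.032,0,0,0,12,1],[-0.005,0.048,0,0,0,18,1],[-0.008,0.064,0,0,0,24,1],[-0.008,0.08,0,0,0,30,1]]

```text
t: 9.17
ee_pos: [0.493, 0.1578, 0.2449]
tcp_rot: [[-0.994, -0.108, 0.0], [-0.108, 0.994, 0.0], [-0.0, 0.0, -1.0]]
ft_force: [-0.6, -0.9, -0.2]
finger_gap: 0.0857
gripper_force: 0.0
```

```bash
python3 - <<'E'
from f import *
o=arm.get_obs(); print(o['ee_pos'],ang(o['tcp_rot'][:2,1]))
p,d=snap('top'); C=cloud('top',d)
L=lineboard(p); print('line',L[0],ang(L[1]))
try:
    c=blob('top',p,(0,110,50),(12,255,255),(340,200,410,250)); R=rect('top',c,.129); print('tile',R)
    m=np.zeros(d.shape,np.uint8); cv2.drawContours(m,[c.reshape(-1,1,2)],-1,255,-1); m=cv2.erode(m,np.ones((5,5)))>0
    Q=C[m]; A=np.c_[Q[:,:2]-Q[:,:2].mean(0),np.ones(len(Q))]; print('plane',np.linalg.lstsq(A,Q[:,2],rcond=None)[0])
except Exception as e: print(e)
save(cv2.resize(p[190:275,260:480],None,fx=3.6,fy=3.6,interpolation=cv2.INTER_CUBIC),'t3.png')
E
```

```text
[0.49298083 0.15784616 0.24490284] 96.20812199001708
line [0.49057025 0.04823912] 15.100986
tile [516.6 -83.3 123.2  58.9 -84.7]
plane [-0.93027937  0.23741398  0.12993345]
```

View pics/t3.png

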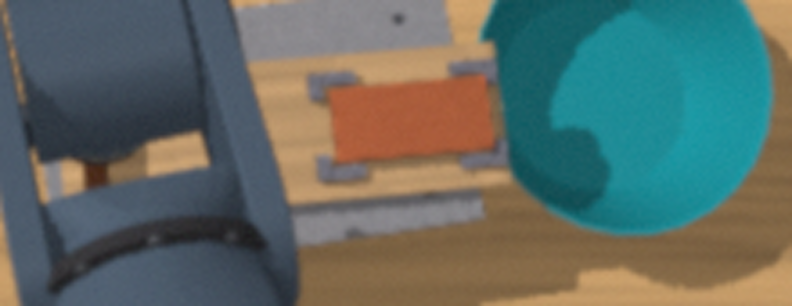

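The tile lies in the recess between the four cleats, around crop (412,118). I'll recheck its flatness with medians because the plane fit was outlier-ridden.

```bash
python3 - <<'E'
from f import *
z=np.load('top.npz'); p,d=z['p'],z['d']; C=cloud('top',d)
P=C.reshape(-1,3); P=P[(P[:,2]>.1)&(P[:,2]<.15)]; t=np.array([.5171,-.0831]); ub=np.array([.1003,-.995]); nb=np.array([.995,.1003])
U=(P[:,:2]-t)@ub;N=(P[:,:2]-t)@nb
for a in(-.045,0,.045): print([ (round(float(np.median(P[s,2])),4),int(s.sum())) for b in(-.018,0,.018) for s in [(abs(U-a)<.012)&(abs(N-b)<.007)]])
r=(p[...,0].astype(float)-p[...,1])
def E(rng,axis,lo,hi,sgn,z):
    pts=[]
    for i in rng:
        a=r[i,lo:hi] if axis else r[lo:hi,i]; g=sgn*np.diff(a); k=int(g.argmax()); ks=np.arange(max(k-2,0),min(k+3,len(g))); w=np.clip(g[ks],0,None); e=(ks*w).sum()/w.sum()+.5+lo
        pts.append((e,i) if axis else (i,e))
    e=fitl(onz('top',pts,z)); return round(float(e[0]@ub),4),round(float(e[0]@nb),4),round(float(ang(e[1])),2)
print('rear',E(range(217,232),1,345,358,1,.129),'front',E(range(214,229),1,390,401,-1,.129),'top',E(range(358,390),0,208,218,1,.129),'bot',E(range(358,390),0,228,240,-1,.129))
E
```

```text
[(0.1284, 46), (0.1278, 42), (0.1285, 45)]
[(0.1285, 46), (0.1287, 46), (0.1285, 44)]
[(0.1277, 46), (0.1284, 44), (0.1285, 45)]
rear (0.0738, 0.5086, 7.32) front (0.2035, 0.5075, 2.31) top (0.1377, 0.5338, 96.85) bot (0.1301, 0.4783, 95.95)
```

play_rows:
  commands:
    - [[0,-0.001,-0.025,0,0,-0.4,1],[0,-0.001,-0.05,0,0,-0.4,1],[0,-0.001,-0.075,0,0,-0.4,1],[0,-0.001,-0.092,0,0,-0.4,1],[0,-0.001,-0.092,0,0,-0.4,1]]

```text
t: 9.63
ee_pos: [0.4919, 0.1554, 0.1497]
tcp_rot: [[-0.996, -0.094, -0.005], [-0.094, 0.996, -0.001], [0.005, -0.001, -1.0]]
ft_force: [-0.7, -0.3, 0.2]
finger_gap: 0.0856
gripper_force: 0.0
```

play_rows:
  commands:
    - [[0,0,-0.006,0,0,0,0.9],[0,0,-0.012,0,0,0,0.7],[0,0,-0.012,0,0,0,0.5],[0,0,-0.012,0,0,0,0.4],[0,0,-0.012,0,0,0,0.35]]

```text
t: 10.05
ee_pos: [0.4937, 0.1561, 0.1409]
tcp_rot: [[-0.995, -0.096, 0.001], [-0.096, 0.995, 0.0], [-0.001, 0.0, -1.0]]
ft_force: [0.8, -0.1, 0.2]
finger_gap: 0.0302
gripper_force: 0.0
```

play_rows:
  commands:
    - [[0,0,0,0,0,0,0.28],[0,0,0,0,0,0,0.22],[0,0,0,0,0,0,0.18],[0,0,0,0,0,0,0.1],[0,0,0,0,0,0,0.1]]

```text
t: 10.47
ee_pos: [0.4938, 0.1563, 0.1409]
tcp_rot: [[-0.995, -0.096, 0.001], [-0.096, 0.995, 0.001], [-0.001, 0.0, -1.0]]
ft_force: [-1.3, 1.6, 6.2]
finger_gap: 0.0172
gripper_force: 59.5
```

play_rows:
  commands:
    - [[0,0,0,0,0,0,0.1],[0,0,0,0,0,0,0.1],[0,0,0,0,0,0,0.1]]

```text
t: 10.72
ee_pos: [0.4938, 0.1563, 0.1409]
tcp_rot: [[-0.995, -0.096, 0.001], [-0.096, 0.995, 0.001], [-0.001, 0.0, -1.0]]
ft_force: [-0.5, 2.1, 5.7]
finger_gap: 0.0174
gripper_force: 59.5
```

```bash
python3 - <<'E'
from f import *
o=arm.get_obs(); print(o['ee_pos'],ang(o['tcp_rot'][:2,1]),o['tcp_rot'][:,2],o['ft_force'],o['wrist_torque'])
p,d=snap('top'); s,_=snap('scene')
save(np.hstack([cv2.resize(p[190:275,265:405],(500,304)),]),'t4.png')
E
```

```text
[0.49375495 0.15631914 0.14090792] 95.51421210344013 [ 1.23373646e-03  5.56442732e-04 -9.99999084e-01] [-0.45483213  2.06922166  5.69473929] [0.31632856 0.26660993 0.1045288 ]
```

play_rows:
  commands:
    - [[0.0003,-0.002,0,0,0,0.05,0.1],[0.0008,-0.006,0,0,0,0.1,0.1],[0.0015,-0.011,0,0,0,0.2,0.1],[0.0022,-0.017,0,0,0,0.3,0.1],[0.003,-0.023,0,0,0,0.4,0.1]]

```text
t: 11.23
ee_pos: [0.4968, 0.1335, 0.1409]
tcp_rot: [[-0.995, -0.103, 0.001], [-0.103, 0.995, 0.001], [-0.002, 0.001, -1.0]]
ft_force: [-1.3, 5.7, 5.9]
finger_gap: 0.0169
gripper_force: 59.4
```

play_rows:
  commands:
    - [[0.0009,-0.007,0,0,0,0.14,0.1],[0.0018,-0.014,0,0,0,0.28,0.1],[0.0028,-0.021,0,0,0,0.42,0.1],[0.0037,-0.028,0,0,0,0.56,0.1],[0.0046,-0.035,0,0,0,0.7,0.1]]

```text
t: 11.65
ee_pos: [0.5015, 0.0983, 0.1409]
tcp_rot: [[-0.993, -0.115, 0.001], [-0.115, 0.993, 0.001], [-0.002, 0.001, -1.0]]
ft_force: [-1.2, 5.6, 5.7]
finger_gap: 0.0172
gripper_force: 59.5
```

play_rows:
  commands:
    - [[0.0009,-0.007,0,0,0,0.14,0.1],[0.0018,-0.014,0,0,0,0.28,0.1],[0.0028,-0.021,0,0,0,0.42,0.1],[0.0037,-0.028,0,0,0,0.56,0.1],[0.0046,-0.035,0,0,0,0.7,0.1]]

```text
t: 12.07
ee_pos: [0.506, 0.0633, 0.1409]
tcp_rot: [[-0.992, -0.127, 0.001], [-0.127, 0.992, 0.001], [-0.001, 0.001, -1.0]]
ft_force: [-0.8, 5.9, 6.5]
finger_gap: 0.0169
gripper_force: 59.5
```

play_rows:
  commands:
    - [[0.0009,-0.007,0,0,0,0.14,0.1],[0.0018,-0.014,0,0,0,0.28,0.1],[0.0028,-0.021,0,0,0,0.42,0.1],[0.0037,-0.028,0,0,0,0.56,0.1],[0.0046,-0.035,0,0,0,0.7,0.1]]

```text
t: 12.48
ee_pos: [0.5106, 0.0283, 0.1409]
tcp_rot: [[-0.99, -0.139, 0.001], [-0.139, 0.99, 0.001], [-0.001, 0.001, -1.0]]
ft_force: [-1.2, 6.6, 6.7]
finger_gap: 0.0171
gripper_force: 59.6
```

play_rows:
  commands:
    - [[0.0008,-0.006,0,0,0,0.14,0.1],[0.0015,-0.011,0,0,0,0.28,0.1],[0.0022,-0.016,0,0,0,0.42,0.1],[0.0027,-0.02,0,0,0,0.56,0.1],[0.003,-0.023,0,0,0,0.7,0.1]]

```text
t: 12.9
ee_pos: [0.5136, 0.0053, 0.1409]
tcp_rot: [[-0.989, -0.151, 0.001], [-0.151, 0.989, 0.001], [-0.001, 0.001, -1.0]]
ft_force: [-1.5, 5.9, 6.1]
finger_gap: 0.0171
gripper_force: 59.6
```

play_rows:
  commands:
    - [[0.0004,-0.003,0,0,0,0.1,0.1],[0.0008,-0.006,0,0,0,0.15,0.1],[0.0012,-0.009,0,0,0,0.2,0.1],[0.0016,-0.012,0,0,0,0.2,0.1],[0.0016,-0.012,0,0,0,0.2,0.1]]

```text
t: 13.32
ee_pos: [0.5152, -0.0069, 0.1409]
tcp_rot: [[-0.988, -0.154, 0.001], [-0.154, 0.988, 0.0], [-0.001, 0.0, -1.0]]
ft_force: [-0.6, 2.3, 6.5]
finger_gap: 0.0169
gripper_force: 59.6
```

```bash
python3 - <<'E'
from f import *
o=arm.get_obs(); print(o['ee_pos'],ang(o['tcp_rot'][:2,1]),o['tcp_rot'][:,2],o['ft_force'])
t=np.array(o['ee_pos'][:2]); us=np.array([.155,-.988]); print('line u by TCP',t@us+.115,'n',t@[.988,.155])
p,d=snap('top'); s,_=snap('scene')
save(np.vstack([cv2.resize(p[180:280,260:480],(660,300),interpolation=cv2.INTER_CUBIC),cv2.resize(s[170:300,90:310],(508,300),interpolation=cv2.INTER_CUBIC)[:, :508] if 0 else cv2.copyMakeBorder(cv2.resize(s[170:300,90:310],(508,300),interpolation=cv2.INTER_CUBIC),0,0,0,152,cv2.BORDER_CONSTANT)]),'t5.png')
E
```

```text
[ 0.51523752 -0.00694192  0.14091001] 98.88758107518031 [ 1.23921721e-03  4.44963525e-04 -9.99999133e-01] [-0.59098394  2.32667377  6.46468175]
line u by TCP 0.20172043090047098 n 0.5079786737262002
```

View pics/t5.png

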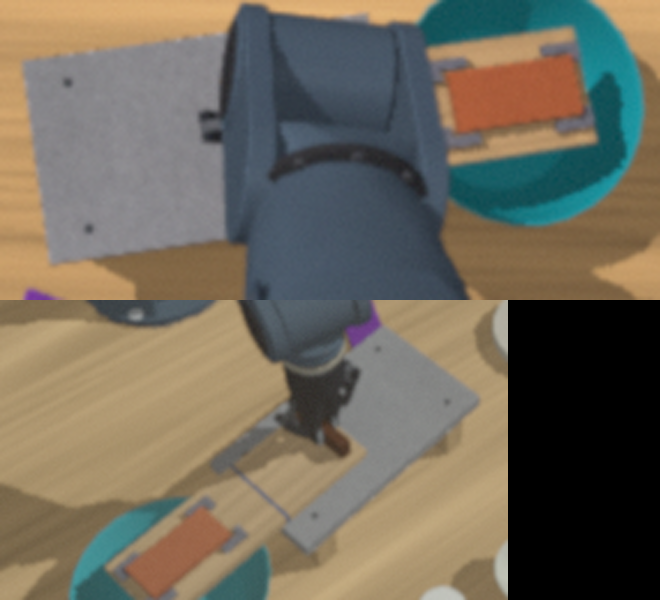

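The top crop shows the board level over the basin with the tile still in its recess. The scene crop shows the blue line at (232,465)–(288,518), just short of the stand edge, whose free part runs (288,520)–(310,550). I'll measure that gap in the scene view.

```bash
cat > g.py <<'E'
from f import *
us=np.array([.155,-.988]); ns=np.array([.988,.155])
def proj(n,X):
    c=arm.camera_params(n); K=np.array(c['intrinsics']); q=np.atleast_2d(X)@np.array(c['R']).T+np.array(c['t']).ravel(); s=q[:,:2]/q[:,2:]
    s=s*(1+c['k1']*(s**2).sum(1,keepdims=True)); return s*[K[0,0],K[1,1]]+[K[0,2],K[1,2]]
def W(u,n,z): return np.r_[u*us+n*ns,z]
def prof(cam,p,u0,z,nr,f,half=.012):
    # profiles along stand u at given n values, world-sampled on plane z
    g=np.arange(-half,half,.0005); out=[]
    for n in nr:
        px=proj(cam,np.array([W(u0+a,n,z) for a in g])).astype(np.float32)
        out.append(cv2.remap(f,px[None,:,0],px[None,:,1],cv2.INTER_LINEAR)[0])
    return g,np.array(out)
E
python3 - <<'E'
from g import *
s=np.load('scene.npz')['p'].astype(np.float32); br=s[...,2]-s[...,0]; val=s.mean(2)
g,o=prof('scene',s,.2017,.115,np.arange(.47,.55,.008),br)
r=[]
for n,a in zip(np.arange(.47,.55,.008),o):
    w=np.clip(a-np.median(a)-10,0,None); k=a.argmax(); w[np.abs(g-g[k])>.005]=0; r.append((n,.2017+(g*w).sum()/w.sum()))
r=np.array(r); print('line',r[:,1].round(4),np.polyfit(r[:,0]-.508,r[:,1],1))
for nn in (np.arange(.569,.604,.005),np.arange(.42,.45,.005)):
    g,o=prof('scene',s,.2123,.1,nn,val,.015); print(nn[0]); print(o[:, ::3].round(0).astype(int))
# same in top for stand edge
E
```

```text
line [0.2002 0.2005 0.2008 0.2007 0.2004 0.2003 0.2005 0.2007 0.2008 0.2002
 0.2004] [-2.09087638e-05  2.00509461e-01]
0.569
[[134 133 134 134 134 134 132 129 124 116 109 104 101 103 105 107 110 112
  113 112]
 [135 135 135 135 135 136 134 131 125 117 109 103 100 101 104 109 111 113
  113 113]
 [137 136 137 136 135 135 133 130 125 117 110 103 102 103 106 109 111 113
  112 112]
 [136 136 136 136 135 133 131 129 124 116 108 102 100 102 106 108 108 109
  109 109]
 [136 135 135 136 136 135 133 129 123 116 108 101 100 102 105 106 106 106
  107 108]
 [136 137 137 136 136 135 132 129 123 116 108 102 100 101 102 103 105 106
  106 106]
 [134 134 135 135 135 135 133 129 123 116 107 101  98  98  99 100 101 102
  102 103]
 [132 133 134 135 136 135 133 130 124 115 106 101  99  98  99 101 101 101
  102 102]]
0.42
[[ 99  99  99  97  99 100 101 101 102 102 103 104 104 104 105 106 106 106
  106 106]
 [ 97  97  97  97  96  96  97  96  96  95  96  96  97  99 101 103 103 104
  103 102]
 [ 96  96  96  97  96  96  97  97  97  96  96  97  98 100 102 103 104 105
  105 104]
 [ 96  95  96  98  98  97  96  96  96  95  95  97  99 101 104 105 106 107
  108 109]
 [ 96  98  98  98  98  99  99 100  99  98  97  98  99 101 104 106 107 109
  109 109]
 [ 95  98 101 103 104 105 106 106 104 103 104 104 104 106 107 107 108 108
  109 109]
 [ 94  97 101 104 105 106 107 107 108 108 107 107 108 109 109 110 111 111
  113 115]]
```

The line is parallel to the edge and 10.1 mm short in the scene view; the top view gives about 10.2 mm.

play_rows:
  commands:
    - [[0.0003,-0.002,0,0,0,0,0.1],[0.0008,-0.005,0,0,0,0,0.1],[0.0012,-0.008,0,0,0,0,0.1],[0.0016,-0.01,0,0,0,0,0.1],[0.0016,-0.0102,0,0,0,0,0.1]]

```text
t: 13.83
ee_pos: [0.5168, -0.0169, 0.1409]
tcp_rot: [[-0.988, -0.154, 0.001], [-0.154, 0.988, 0.001], [-0.001, 0.001, -1.0]]
ft_force: [-0.8, 5.6, 7.4]
finger_gap: 0.0171
gripper_force: 59.6
```

play_rows:
  commands:
    - [[0,0,0,0,0,0,0.1],[0,0,0,0,0,0,0.1],[0,0,0,0,0,0,0.1]]

```text
t: 14.08
ee_pos: [0.5168, -0.0169, 0.1409]
tcp_rot: [[-0.988, -0.155, 0.001], [-0.155, 0.988, 0.0], [-0.001, 0.0, -1.0]]
ft_force: [0.1, 3.3, 7.1]
finger_gap: 0.0172
gripper_force: 59.6
```

```bash
cat > chk.py <<'E'
from g import *
o=arm.get_obs(); print(o['ee_pos'],ang(o['tcp_rot'][:2,1]),o['ft_force'],o['wrist_torque'],'u',np.array(o['ee_pos'][:2])@us+.115)
p,d=snap('top'); s0,_=snap('scene'); s=s0.astype(np.float32); br=s[...,2]-s[...,0]; val=s.mean(2)
N=np.arange(.47,.55,.008); g,a=prof('scene',s,.211,.115,N,br); r=[]
for x in a:
    w=np.clip(x-np.median(x)-10,0,None); k=x.argmax(); w[np.abs(g-g[k])>.005]=0; r.append(.211+(g*w).sum()/w.sum())
print('line',np.round(r,4),np.polyfit(N-.508,r,1))
g,a=prof('scene',s,.2123,.1,np.arange(.572,.604,.004),val,.012)
print('edge',np.round([.2123+np.interp(-117.5,-x[:30],g[:30]) for x in a],4))
C=cloud('top',d).reshape(-1,3); C=C[(C[:,2]>.09)&(C[:,2]<.15)]; U=C[:,:2]@us; n=C[:,:2]@ns; u0=.212
for nm,du,dn in(('tileC',.125,0),('tile+u',.17,0),('tile-u',.085,0),('brdR+n',.19,.047),('brdR-n',.19,-.047)):
    k=(abs(U-u0-du)<.008)&(abs(n-.508-dn)<.005); print(nm,np.median(C[k,2]) if k.any() else None,int(k.sum()))
E
python3 chk.py; python3 -c "
from h import *
p=np.load('top.npz')['p'];s=np.load('scene.npz')['p']
save(cv2.resize(s[170:300,90:310],(792,468),interpolation=cv2.INTER_CUBIC),'s6.png')"
```

```text
[ 0.5168018  -0.01688271  0.14092123] 98.89441471220789 [0.09463812 3.28827619 7.08058989] [ 0.5613782   0.08950113 -0.02401045] u 0.21178439254237724
line [0.2107 0.2103 0.2105 0.2105 0.2106 0.2109 0.2109 0.2106 0.2103 0.2103
 0.2107] [-2.4885892e-05  2.1055297e-01]
edge [0.2104 0.211  0.2109 0.2107 0.2106 0.2104 0.2104 0.2104 0.2102]
tileC 0.12871399659922012 19
tile+u 0.12761622663103178 22
tile-u 0.12950853033964205 20
brdR+n 0.11451380076575801 17
brdR-n 0.11253661118461555 17
```

View pics/s6.png

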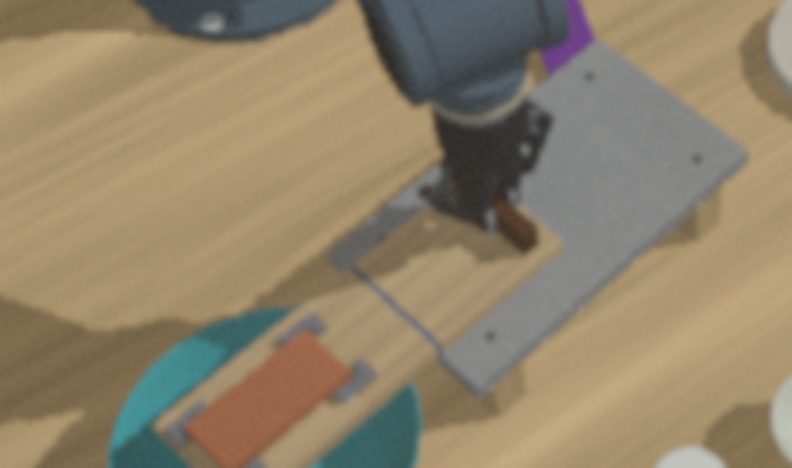

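The line (0.2105) now coincides with the edge (0.2106) and is parallel to it; in the crop the line at (350,265)–(440,350) runs straight into the stand's edge. One levelness check from averaged depth before handing in.

```bash
python3 - <<'E'
from g import *
D=np.stack([arm.get_image('top')[1] for _ in range(8)]); D[D==0]=np.nan; d=np.nanmedian(D,0)
C=cloud('top',d).reshape(-1,3); C=C[np.isfinite(C).all(1)]; U=C[:,:2]@us-.212; N=C[:,:2]@ns-.508
def fit(k,nm):
    for _ in range(5):
        A=np.c_[U[k]-U[k].mean(),N[k]-N[k].mean(),np.ones(k.sum())]; x=np.linalg.lstsq(A,C[k,2],rcond=None)[0]; r=np.abs(C[k,2]-A@x); i=np.flatnonzero(k); k=k.copy(); k[i[r>max(.001,2.5*np.median(r))]]=False
    print(nm,np.degrees(np.arctan(x[:2])).round(2),x[2].round(4),k.sum())
fit((abs(U-.125)<.05)&(abs(N)<.022)&(C[:,2]>.11)&(C[:,2]<.145),'tile tilt u,n deg')
fit((U<-.15)&(U>-.32)&(abs(N)<.085)&(abs(C[:,2]-.1)<.012),'stand')
o=arm.get_obs(); print(o['ft_force'],o['ee_pos'],o['t'])
E
```

```text
tile tilt u,n deg [-0.05  0.15] 0.1283 432
stand [-0.03  0.03] 0.0994 2972
[-1.08331609  3.55528886  6.36315442] [ 0.51680464 -0.01688005  0.14090191] 14.5833
```

Tile and board are level to within 0.2°, and the arm is pressing the tail down with about 6 N. Handing in.

```bash
python3 -c "
from bench import arm
print(arm.sign_off())"
```

```text
the job is handed in; nothing more can be done
None
```

I handed the job in at about 14.6 s of the 64 s: the tile lies flat and square in the recess, the blue line is along the stand's basin-side edge to within about 1 mm, and the gripper still holds the tail down with the board level.

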